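# Turn the odd biscuit dark side up

### The arm

A 6-joint arm with a two-finger parallel gripper is mounted at the origin on the work surface. World frame = base frame: x ahead of the robot, y to its left, z up, the work surface at z = 0. Lengths are in mm, angles in rad, forces in N, time in s.
With the tool pointing down it reaches from about 250 to 725 mm from the base axis. Payload 9.7 kg.
Tool frame: the origin (TCP) lies on the centre line of the jaws, within the pads' length; the fingertips stand 17 mm ahead of it and the grasp point (between the pads) lies 2 mm behind it (robot.tips_ahead is the distance from the TCP to the fingertips, in mm); z points along the fingers, y is the line along which they close (so a half turn about z gives the same grasp; the last joint's range is limited). The gripper opens to 85 mm and grips with 20 to 120 N. Pads are 22 mm wide; open, the fingers measure 114 mm over their backs; the gripper's body (76 mm by 85 mm) begins 54 mm behind the grasp point. The pads swing forward as they close: fully open they stand 13 mm farther back than shut.
Start: joints at [1.103, 0.087, 0.176, 1.66, 0, 1.571], TCP at [248.005, 490.908, 248.284] pointing down, gripper open.
Joint ranges: [-3.13, 3.13], [-0.85, 1.81], [-1.15, 1.24], [-2.2, 2.28], [-1.44, 1.52], [-3.14, 3.14]. Speed limits (rad/s): [2.22, 2.22, 2.57, 3.14, 3.14, 3.14].

### API

Orientations are given as a rotation vector (axis times angle).
In Python, from station import robot gives the robot as it stands. The module is installed in compiled form; this text tells all that it offers.
- The arm moves only by the tool arm_command, never from a script. Its argument "rows" is a list of rows, each an object with "offset": the shift along the tool's x, y, z in m, a list of three; "yaw": the turn about the tool's z in degrees; "fingers": the closure, from 0 (fully open) to 1 (shut). A call has exactly 8 rows; each row shifts and turns the commanded pose from where the row before left it, along the tool's axes as they then stand; what a row does not reach is not made up. A row lasts 1/8 s, in which the tool goes at most 62.5 mm and 10.7 degrees, less where a joint would pass 70% of its speed; a pose out of reach is approached as far as the arm can. A call with a gripper value outside its range is refused whole. The fingers move at their own pace and stop on an object; the grip force is fixed at half the most. Time passes only in rows, so rows that do not move let the fingers close, or fill a call up. It gives the time, the measured TCP pose, the force, the opening and the grip force at its end, in the units of the state.
- robot.observe(): the state, without advancing time (a new reading comes with each control period).
- robot.get_image(name): name is "scene" or "top"; returns a dict with "pixels" (384x512x3 uint8, red, green, blue), "z_map" (384x512 float32, mm along the optical axis (not along the pixel's ray), 0 where there is no reading), "fovy" (degrees; the focal length in pixels is half the picture's height over the tangent of half this angle, whatever the lens; pixels are square), "cx", "cy" (the principal point, pixels), "R" (3x3) and "t" (3): a world point X has camera coordinates R X + t. Camera axes: x right, y down, z forward; pixel columns grow to the right and rows downward; lengths in mm; the calibration is good to about 2 mm. A picture is of the moment at which its call begins.
- robot.finish_job(): hands the job in; it is judged then, once.
Trained networks look in a picture, given as the dict that the camera call returned (one of the last four; its "shot" number tells which), for a name from the list of things; names that differ only in an ending like _2 or _b are one class to them, and where a whole thing is asked for, a point or a joint stands for the part that bears it (a point fixed in the world has none). Each returns a list of dicts, best first, with "score" (0 to 1); they miss things now and then, are a little off and sometimes report something else, mostly with a low value. They report only what shows in the picture. A call takes as long as a camera call. They do not tell look-alikes from the thing itself.
- robot.search_frame(thing, picture): "position" ([row, column] in pixels, amid what is visible of it).
The state is a dict: "t": time; "q": joint angles; "dq": joint speeds; "tau": joint torques, N m; "position": TCP position; "ee_rot": TCP orientation; "force": force on the tool from outside, world axes, zero at the start; "torque": the same for the moment, N m; "width": finger opening in mm; "gripper_force": force on a finger pad.
Only numpy, scipy, OpenCV 4.12 (cv2) and the standard library are available. Lean on these libraries where they do the work, as an engineer would, in place of code of your own. Each camera call takes 0.05 s, during which the arm holds its last target. There are 200 camera calls.

### The job

Three two-sided chocolate biscuits lie on the serving slab and one of them shows its white side. Take the spatula by its handle, use its blade to turn that biscuit over low on the slab (no tossing, no fingers on it) so that it lies flat on the slab dark side up, and leave the other two where they are. Then stand the spatula back down level on the counter, touching no biscuit, and let go.

Things in the scene. Friction and masses are not known exactly. Their poses are not given: they have to be found in the camera images.
- white_up_biscuit: Biscuit to turn, the only one white side up; 65 g. Tan wafer 84 mm across, 5 thick, with a chocolate disc 60 across, 6 thick on each side (white above, dark below; 17 mm in all), so the rim overhangs 12 mm with a 6 mm gap under it for the blade. Origin at its middle, 8.5 mm above the slab; z out of the white face. Lifted by one rim it pivots on the opposite rim; past upright it falls over.
- dark_up_biscuit_1: Same kind of biscuit, already dark side up: leave it. Origin at its middle, z up. The three lie in a row, about 115 mm apart in any order, on a fixed flat grey-green slab, 260 x 360 mm, 12 mm high. The row runs along its long side, middles about 55 mm from the edge nearest the robot; beyond the row the slab is empty for about 150 mm.
- dark_up_biscuit_2: Same kind of biscuit, already dark side up: leave it. Origin at its middle, z up out of the dark face.
- spatula: Steel spatula, wooden handle, 140 g, stands level on blade and rear wire foot on the counter, right of the slab (-y). Origin at counter level below the handle's middle; x to the blade, z up. Handle 70 mm long (x), 18 wide (y), 26 high, centre 45 mm up: grip across y from above. Blade 2 mm thick, 56 wide, underside at origin height, from x = 55 to its front edge at 110 mm. Foot: x = -39, 21 to each side.
There are look-alikes about, which are no part of the job. Of the things that look like the spatula, the middle-sized one is meant. Leave any red look-alike of the dark_up_biscuit_1 alone.

How it is judged:
By the outcome, as a careful person would: the job done as asked, in the order asked, and still so for the second after the job is handed in, with the robot touching nothing.
It also fails if it takes over 48 s, if anything falls off the work surface, if the arm or the gripper's body presses on something with over 40 N, if the wrist force passes 120 N, or if a joint passes its speed limit or range.

## Working session

There is one attempt and no reset: what is moved stays moved. The work goes in short steps, Python scripts to look and compute and a tool call to move; the robot and the scene stay as the last step left them, time stands still between calls to the robot, and variables do not carry over. Pictures are saved under pics/ and viewed, at most 10 in all, crops included, and the job is handed in when it is done.

Besides the shell and the picture viewer there is one more tool, called after ">>>" as name([rows], argument=value, ...), one row to a line, values as JSON. arm_command: Moves the arm, as the interface text tells. Its arguments: {"type":"object","properties":{"rows":{"type":"array"}},"required":["rows"]}

```bash
mkdir -p pics; cat > h.py <<'E'
import numpy as np, cv2
from station import robot
def world(p,r,c,z=None):
    r=int(round(r));c=int(round(c))
    f=p["pixels"].shape[0]/2/np.tan(np.radians(p["fovy"])/2)
    d=np.array([(c-p["cx"])/f,(r-p["cy"])/f,1.]);R=np.array(p["R"]);t=np.array(p["t"])
    if z is None: return R.T@(d*p["z_map"][r,c]-t)
    o=-R.T@t; v=R.T@d; return o+v*(z-o[2])/v[2]
def cloud(p):
    f=p["pixels"].shape[0]/2/np.tan(np.radians(p["fovy"])/2)
    v,u=np.mgrid[:384,:512]; Z=p["z_map"]
    P=np.stack([(u-p["cx"])/f*Z,(v-p["cy"])/f*Z,Z],-1)-np.array(p["t"])
    W=P@np.array(p["R"]); W[Z==0]=np.nan; return W
def save(p,n): cv2.imwrite("pics/"+n,p["pixels"][:,:,::-1])
E
python3 - <<'E'
from h import *
np.set_printoptions(precision=1,suppress=True)
a=[]
for n in("scene","top"):
    p=robot.get_image(n); a.append(p["pixels"])
    cv2.imwrite(f"pics/{n}0.png",cv2.resize(p["pixels"][:,:,::-1],(800,600)))
    for th in("white_up_biscuit","dark_up_biscuit_1","spatula"):
        for d in robot.search_frame(th,p): print(n,th,round(d["score"],2),np.array(d["position"]),world(p,*d["position"]))
    np.savez(f"/tmp/{n}0.npz",W=cloud(p),px=p["pixels"])
print(robot.observe())
E
```

```text
scene white_up_biscuit 0.81 [253.9 274.1] [615.9 -83.1  29.5]
scene dark_up_biscuit_1 0.89 [178. 376.] [479.7 310.1  16.5]
scene dark_up_biscuit_1 0.81 [197.1 294.3] [453.3  71.8  17.3]
scene dark_up_biscuit_1 0.68 [210.6 356.5] [583.  146.   29.3]
scene dark_up_biscuit_1 0.65 [235.1 323.6] [615.2  33.4  28.5]
scene spatula 0.85 [209.7 123.5] [ 315.7 -293.    20.3]
scene spatula 0.76 [264.   70.2] [ 419.9 -418.8   -0.7]
scene spatula 0.62 [268.7 157.9] [ 529.  -278.1   11. ]
top white_up_biscuit 0.84 [135.5 264.5] [608.6 -72.6  29.8]
top dark_up_biscuit_1 0.91 [185.6 126.8] [457.7 329.1  19.9]
top dark_up_biscuit_1 0.67 [190.9 210.3] [443.8  86.2  19.7]
top dark_up_biscuit_1 0.65 [137.  220.8] [604.2  55.4  31.8]
top spatula 0.88 [161.1 331.9] [ 539.6 -280.2    2.1]
top spatula 0.64 [232.2 336.3] [ 325.3 -282.4   12. ]
top spatula 0.6 [191.7 383.2] [ 444.8 -429.8    4.4]
{'t': 0.4, 'q': array([1.1, 0.1, 0.2, 1.7, 0. , 1.6]), 'dq': array([ 0.,  0.,  0.,  0.,  0., -0.]), 'tau': array([  0. , -52. ,  46.4,   0. ,  -0. ,   0. ]), 'position': array([248. , 490.9, 248.2]), 'ee_rot': array([-0.7, -3.1,  0. ]), 'force': array([ 0.3, -0.6,  0.8]), 'torque': array([-0.1, -0. ,  0. ]), 'gripper_force': 0.0, 'width': 85.36570970460578}
```

View pics/top0.png

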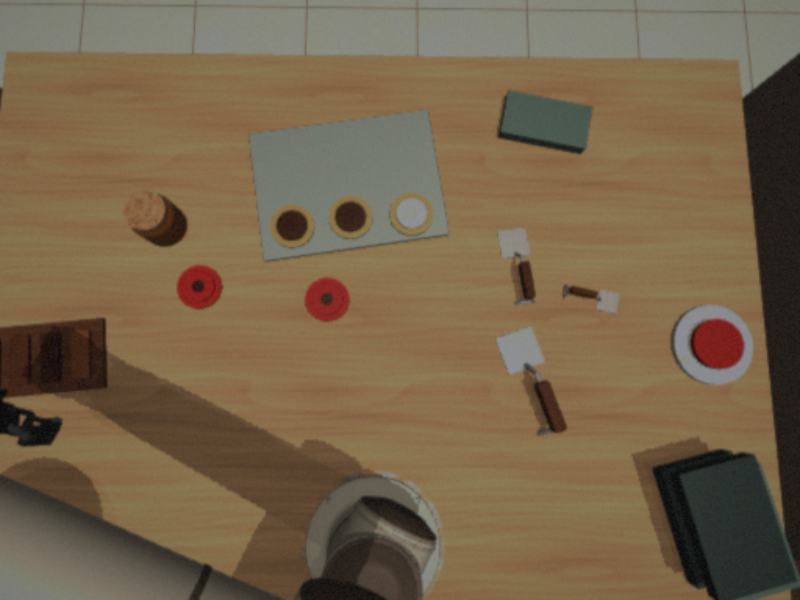

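View pics/scene0.png

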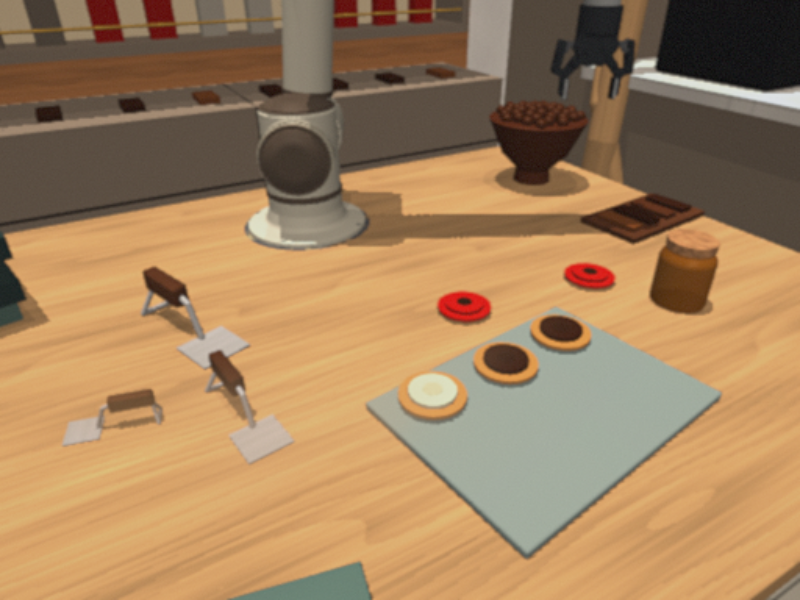

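The top view (800x600) shows three spatulas: large around (535,380), middle-sized around (522,265) and small around (592,295). The white-up biscuit is at (411,214), the right-hand end of the row, and the slab is turned slightly. The scene view agrees. Next I fit the spatula and biscuit poses from the point clouds.

```bash
python3 - <<'E'
from h import *
np.set_printoptions(precision=1,suppress=True)
for n in("top","scene"):
    d=np.load(f"/tmp/{n}0.npz");W=d["W"];px=d["px"];hsv=cv2.cvtColor(px,cv2.COLOR_RGB2HSV).astype(int)
    x,y,z=W[...,0],W[...,1],W[...,2]
    reg=(x>430)&(x<650)&(y>-345)&(y<-230)
    h=reg&(z>30)&(z<75)
    P=W[h]; 
    def obb(m,nm):
        P=W[m]
        if len(P)<4: print(nm,len(P));return
        (c,s,a)=cv2.minAreaRect(P[:,:2].astype(np.float32)); b=np.cov(P[:,:2].T);e=np.linalg.eigh(b)[1][:,1]
        print(n,nm,len(P),"rect",np.array(c),np.array(s),a,"mean",P.mean(0),"axis",np.degrees(np.arctan2(e[1],e[0])))
    obb(h,"handle"); obb(reg&(hsv[...,1]<60)&(z<10)&(hsv[...,2]>80),"blade")
    sl=(x>500)&(x<850)&(y>-200)&(y<250)
    obb(sl&(z>8),"slab")
    bm=(x>500)&(x<700)&(y>-150)&(y<220)&(z>20.5)
    k,l,st,c=cv2.connectedComponentsWithStats(bm.astype(np.uint8))
    for i in range(1,k):
        if st[i,4]>30:
            q=W[l==i]; cc,r=cv2.minEnclosingCircle(q[:,:2].astype(np.float32)); print(n,"biscuit",st[i,4],np.array(cc),r,"rgb",px[l==i].mean(0),"zmax",q[:,2].max())
E
```

```text
top handle 201 rect [ 484.2 -280.5] [84.5 19.8] 7.739321231842041 mean [ 477.6 -279.1   54.9] axis -171.8932053134089
top blade 322 rect [ 511.5 -275.3] [148.6  56.2] 7.795627593994141 mean [ 552.8 -269.9    3.5] axis -171.09683006097146
top slab 9572 rect [679.4  11.1] [261.  446.2] 8.632224082946777 mean [669.3  54.3  16.1] axis 98.82478664840875
top biscuit 592 [609.4 -69.6] 42.15536880493164 rgb [137.8 129.6 108.1] zmax 35.75023195737773
top biscuit 590 [602.1  46.9] 43.054954528808594 rgb [94.5 74.9 48.8] zmax 36.51480116084845
top biscuit 599 [584.4 158. ] 42.015357971191406 rgb [93.1 72.5 46.3] zmax 37.35697384042022
scene handle 411 rect [ 481.7 -282.4] [87.1 18.3] 9.514081001281738 mean [ 486.2 -284.    51.3] axis -169.18191839668427
scene blade 671 rect [ 509. -277.] [147.   53.9] 7.658825397491455 mean [ 552.2 -271.8    2.4] axis -167.69650538309483
scene slab 18351 rect [669.1  52. ] [260.3 361.4] 8.724324226379395 mean [692.7  26.3  14.2] axis 97.55562271412009
scene biscuit 687 [580.3 156.1] 43.77345657348633 rgb [134.6  90.6  52. ] zmax 31.44406860140323
scene biscuit 854 [597.3  44.5] 42.90764617919922 rgb [139.1  95.5  56.5] zmax 31.642326384315712
scene biscuit 1069 [604.2 -72. ] 43.42256546020508 rgb [213.  184.3 137. ] zmax 31.567238342141263
```

```bash
cat >> h.py <<'E'
import json
from scipy.spatial.transform import Rotation as Ro
def pose():
    s=robot.observe(); return np.array(s["position"]),Ro.from_rotvec(s["ee_rot"]).as_matrix(),s
def yang(R): return np.degrees(np.arctan2(R[1,1],R[0,1]))
def plan(segs,f=0.,start=None,ang=None):
    """segs: list of (xyz, yangle, nrows[, fingers]); prints rows in the tool frame"""
    p,R,s=pose(); print("at",p.round(1),"yang",yang(R).round(2),"tilt",np.degrees(np.arccos(-R[2,2])).round(2))
    rows=[]
    for g in segs:
        T,a,n=np.array(g[0],float),g[1],g[2]; ff=g[3] if len(g)>3 else f
        p0=p.copy(); a0=yang(R); 
        for i in range(1,n+1):
            w=p0+(T-p0)*i/n; o=np.round(R.T@(w-p)/1000,3)
            tgt=a0+(a-a0)*i/n; y=round(-(tgt-yang(R)+180)%360-180,1); y=(y+180)%360-180; y=round(y,1)
            p=p+R@(o*1000); R=R@Ro.from_euler("z",y,degrees=True).as_matrix()
            rows.append({"offset":[float(v)+0. for v in o],"yaw":y,"fingers":ff})
            print(json.dumps(rows[-1]), "max!" if np.linalg.norm(o)>.0625 or abs(y)>10.7 else "")
    print("end",p.round(1),yang(R).round(1))
E
python3 - <<'E'
from h import *
plan([((475.5,-281,150),-82,16)])
E
```

```text
at [248.  490.9 248.2] yang 63.19 tilt 0.01
{"offset": [-0.034, -0.037, 0.006], "yaw": 9.1, "fingers": 0.0} 
{"offset": [-0.04, -0.03, 0.006], "yaw": 9.0, "fingers": 0.0} 
{"offset": [-0.044, -0.024, 0.006], "yaw": 9.1, "fingers": 0.0} 
{"offset": [-0.048, -0.017, 0.007], "yaw": 9.1, "fingers": 0.0} 
{"offset": [-0.049, -0.009, 0.006], "yaw": 9.1, "fingers": 0.0} 
{"offset": [-0.051, -0.002, 0.006], "yaw": 9.0, "fingers": 0.0} 
{"offset": [-0.049, 0.007, 0.006], "yaw": 9.1, "fingers": 0.0} 
{"offset": [-0.049, 0.015, 0.006], "yaw": 9.1, "fingers": 0.0} 
{"offset": [-0.045, 0.021, 0.006], "yaw": 9.1, "fingers": 0.0} 
{"offset": [-0.041, 0.029, 0.006], "yaw": 9.0, "fingers": 0.0} 
{"offset": [-0.036, 0.035, 0.007], "yaw": 9.1, "fingers": 0.0} 
{"offset": [-0.03, 0.04, 0.006], "yaw": 9.1, "fingers": 0.0} 
{"offset": [-0.024, 0.045, 0.006], "yaw": 9.1, "fingers": 0.0} 
{"offset": [-0.016, 0.048, 0.006], "yaw": 9.0, "fingers": 0.0} 
{"offset": [-0.009, 0.049, 0.006], "yaw": 9.1, "fingers": 0.0} 
{"offset": [0.0, 0.05, 0.006], "yaw": 9.1, "fingers": 0.0} 
end [ 475.7 -280.6  150.3] -82.0
```

>>> arm_command([
  {"offset":[-0.034,-0.037,0.006],"yaw":9.1,"fingers":0.0},
  {"offset":[-0.04,-0.03,0.006],"yaw":9.0,"fingers":0.0},
  {"offset":[-0.044,-0.024,0.006],"yaw":9.1,"fingers":0.0},
  {"offset":[-0.048,-0.017,0.007],"yaw":9.1,"fingers":0.0},
  {"offset":[-0.049,-0.009,0.006],"yaw":9.1,"fingers":0.0},
  {"offset":[-0.051,-0.002,0.006],"yaw":9.0,"fingers":0.0},
  {"offset":[-0.049,0.007,0.006],"yaw":9.1,"fingers":0.0},
  {"offset":[-0.049,0.015,0.006],"yaw":9.1,"fingers":0.0},
])

```text
t: 1.4
position: [362.3, 103.0, 199.3]
ee_rot: [2.401, 2.026, 0.001]
force: [1.1, 0.8, 0.3]
width: 85.6
gripper_force: 0.0
```

>>> arm_command([
  {"offset":[-0.045,0.021,0.006],"yaw":9.1,"fingers":0.0},
  {"offset":[-0.041,0.029,0.006],"yaw":9.0,"fingers":0.0},
  {"offset":[-0.036,0.035,0.007],"yaw":9.1,"fingers":0.0},
  {"offset":[-0.03,0.04,0.006],"yaw":9.1,"fingers":0.0},
  {"offset":[-0.024,0.045,0.006],"yaw":9.1,"fingers":0.0},
  {"offset":[-0.016,0.048,0.006],"yaw":9.0,"fingers":0.0},
  {"offset":[-0.009,0.049,0.006],"yaw":9.1,"fingers":0.0},
  {"offset":[0.0,0.05,0.006],"yaw":9.1,"fingers":0.0},
])

```text
t: 2.4
position: [475.9, -282.3, 150.2]
ee_rot: [3.134, 0.21, 0.001]
force: [0.8, 0.8, 0.3]
width: 85.1
gripper_force: 0.0
```

>>> arm_command([
  {"offset":[0,-0.001,0.027],"yaw":0,"fingers":0},
  {"offset":[0,0,0.027],"yaw":0,"fingers":0},
  {"offset":[0,0,0.027],"yaw":0,"fingers":0},
  {"offset":[0,0,0.026],"yaw":0,"fingers":0},
  {"offset":[0,0,0],"yaw":0,"fingers":0.3},
  {"offset":[0,0,0],"yaw":0,"fingers":1},
  {"offset":[0,0,0],"yaw":0,"fingers":1},
  {"offset":[0,0,0],"yaw":0,"fingers":1},
])

```text
t: 3.4
position: [476.1, -279.9, 44.5]
ee_rot: [3.133, 0.219, 0.002]
force: [-1.2, 0.1, 4.7]
width: 16.9
gripper_force: 59.5
```

>>> arm_command([
  {"offset":[0,0,0],"yaw":0,"fingers":1},
  {"offset":[0,0,0],"yaw":0,"fingers":1},
  {"offset":[0,0,0],"yaw":0,"fingers":1},
  {"offset":[0,0,0],"yaw":0,"fingers":1},
  {"offset":[0,0,-0.01],"yaw":0,"fingers":1},
  {"offset":[0,0,-0.02],"yaw":0,"fingers":1},
  {"offset":[0,0,-0.02],"yaw":0,"fingers":1},
  {"offset":[0,0,0],"yaw":0,"fingers":1},
])

```text
t: 4.4
position: [476.4, -280.0, 95.0]
ee_rot: [3.132, 0.219, 0.004]
force: [0.0, 0.3, -2.1]
width: 17.3
gripper_force: 58.8
```

```bash
python3 - <<'E'
from h import *
np.set_printoptions(precision=1,suppress=True)
p0,R,s=pose(); print(p0,yang(R),s["force"],s["width"],s["gripper_force"])
ims=[]
for n in("scene","top"):
    p=robot.get_image(n);W=cloud(p);hsv=cv2.cvtColor(p["pixels"],cv2.COLOR_RGB2HSV).astype(int)
    x,y,z=W[...,0],W[...,1],W[...,2]
    m=(x>520)&(x<620)&(y>-330)&(y<-220)&(z>20)&(z<75)&(hsv[...,1]<70)
    Q=W[m]
    if len(Q)>10:
        A=np.c_[Q[:,:2]-Q[:,:2].mean(0),np.ones(len(Q))]; print(n,len(Q),Q.mean(0),"plane",np.round(np.linalg.lstsq(A,Q[:,2],rcond=None)[0],3),cv2.minAreaRect(Q[:,:2].astype(np.float32)))
    c=p["pixels"][180:330,80:280] if n=="scene" else p["pixels"][110:260,240:440]
    ims.append(cv2.resize(c,(400,300)))
cv2.imwrite("pics/grip.png",np.hstack(ims)[:,:,::-1])
E
```

```text
[ 476.4 -280.    95. ] -82.0026226759412 [ 0.   0.3 -2.1] 17.25672872423799 58.76128613948822
scene 735 [ 554.8 -270.9   53.5] plane [-0.1 -0.  53.5] ((553.7828369140625, -270.551025390625), (56.8097038269043, 56.002899169921875), 7.9909515380859375)
top 340 [ 558.3 -267.3   52.5] plane [-0.  -0.  52.5] ((556.1072998046875, -269.1761779785156), (58.261966705322266, 57.04572677612305), 8.794713973999023)
```

View pics/grip.png

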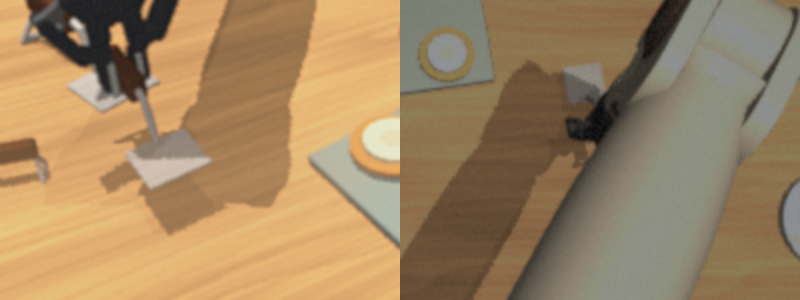

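>>> arm_command([
  {"offset":[0,-0.02,-0.004],"yaw":0,"fingers":1},
  {"offset":[0.001,-0.035,0],"yaw":0,"fingers":1},
  {"offset":[0.001,-0.04,0],"yaw":0,"fingers":1},
  {"offset":[0.001,-0.04,0],"yaw":0,"fingers":1},
  {"offset":[0.001,-0.035,0],"yaw":0,"fingers":1},
  {"offset":[0.001,-0.02,0.01],"yaw":0,"fingers":1},
  {"offset":[0,0,0.01],"yaw":0,"fingers":1},
  {"offset":[0,0,0.01],"yaw":0,"fingers":1},
])

```text
t: 5.5
position: [453.8, -90.6, 66.5]
ee_rot: [3.134, 0.22, -0.001]
force: [-0.3, -0.2, -1.1]
width: 17.3
gripper_force: 58.9
```

```bash
python3 - <<'E'
from h import *
np.set_printoptions(precision=1,suppress=True)
p0,R,s=pose(); print(p0,yang(R),s["force"],s["width"])
u=np.array([.99,.139]);v=np.array([.139,-.99])
for n in("scene","top"):
    p=robot.get_image(n);W=cloud(p);hsv=cv2.cvtColor(p["pixels"],cv2.COLOR_RGB2HSV).astype(int)
    d=W[...,:2]-p0[:2]; a=d@u; b=d@v; z=W[...,2]
    m=(a>40)&(a<112)&(abs(b)<40)&(z>18)&(z<45)&(hsv[...,1]<80)
    Q=np.c_[a[m],b[m],z[m]]; print(n,len(Q),"blade a,b,z",np.percentile(Q,[2,50,98],axis=0))
    m=(a>112)&(a<230)&(abs(b)<60)&(z>22)&(z<45)
    q=np.c_[a[m],b[m]].astype(np.float32); print("biscuit",len(q),cv2.minEnclosingCircle(q),q.mean(0))
    if n=="scene": cv2.imwrite("pics/pre.png",cv2.resize(p["pixels"][150:330,150:390],(800,600))[:,:,::-1])
E
```

```text
[453.8 -90.6  66.5] -81.97740234962906 [-0.3 -0.2 -1.1] 17.265126636999348
scene 502 blade a,b,z [[ 51.6 -25.4  22.6]
 [ 78.7   2.9  24.3]
 [105.2  29.   37.2]]
biscuit 1007 ((152.18141174316406, 2.698558807373047), 42.58995819091797) [156.8   5.9]Traceback (most recent call last):
  File "<stdin>", line 9, in <module>
    return _quantile_unchecked(
        a, q, axis, out, overwrite_input, method, keepdims, weights)
    return _ureduce(a,
                    func=_quantile_ureduce_func,
    ...<5 lines>...
                    overwrite_input=overwrite_input,
                    method=method)
    r = func(a, **kwargs)
    result = _quantile(arr,
                       quantiles=q,
    ...<2 lines>...
                       out=out,
                       weights=wgt)
    slices_having_nans = np.isnan(arr[-1, ...])
                                  ~~~^^^^^^^^^
IndexError: index -1 is out of bounds for axis 0 with size 0
```

View pics/pre.png

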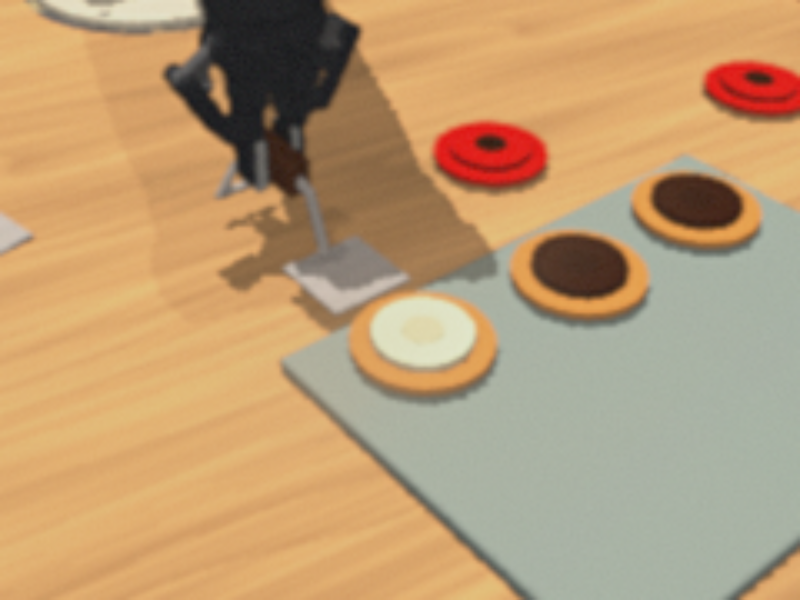

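>>> arm_command([
  {"offset":[-0.002,0.001,0],"yaw":0,"fingers":1},
  {"offset":[0,0,0.004],"yaw":0,"fingers":1},
  {"offset":[0,0,0.003],"yaw":0,"fingers":1},
  {"offset":[0,0,0.0015],"yaw":0,"fingers":1},
  {"offset":[0,0,0],"yaw":0,"fingers":1},
  {"offset":[0,0,0],"yaw":0,"fingers":1},
  {"offset":[0,0,0],"yaw":0,"fingers":1},
  {"offset":[0,0,0],"yaw":0,"fingers":1},
])

```text
t: 6.6
position: [452.3, -92.0, 58.9]
ee_rot: [3.134, 0.219, 0.0]
force: [0.5, 1.0, -1.9]
width: 17.0
gripper_force: 58.9
```

>>> arm_command([
  {"offset":[0.003,0,0],"yaw":0,"fingers":1},
  {"offset":[0.003,0,0],"yaw":0,"fingers":1},
  {"offset":[0.003,0,0],"yaw":0,"fingers":1},
  {"offset":[0.003,0,0],"yaw":0,"fingers":1},
  {"offset":[0.003,0,0],"yaw":0,"fingers":1},
  {"offset":[0.002,0,0],"yaw":0,"fingers":1},
  {"offset":[0,0,0],"yaw":0,"fingers":1},
  {"offset":[0,0,0],"yaw":0,"fingers":1},
])

```text
t: 7.6
position: [469.0, -89.6, 58.8]
ee_rot: [-3.134, -0.219, 0.0]
force: [0.5, 0.3, -1.0]
width: 17.1
gripper_force: 58.9
```

```bash
cat > look.py <<'E'
from h import *
import sys
np.set_printoptions(precision=1,suppress=True)
p0,R,s=pose(); print(p0,yang(R),s["force"],s["width"],s["t"])
u=np.array([.99,.139]);v=np.array([.139,-.99]); o=np.array([453.8,-90.6])
print("tcp a",(p0[:2]-o)@u)
p=robot.get_image("scene");W=cloud(p)
d=W[...,:2]-o; a=d@u; b=d@v; z=W[...,2]
hsv=cv2.cvtColor(p["pixels"],cv2.COLOR_RGB2HSV).astype(int)
m=(a>108)&(a<330)&(abs(b)<65)&(z>21)&(z<130)
q=np.c_[a[m],b[m],z[m]]; print("biscuit-ish",len(q),cv2.minEnclosingCircle(q[:,:2].astype(np.float32)),"z",np.percentile(q[:,2],[5,50,95]))
cv2.imwrite("pics/"+sys.argv[1],cv2.resize(p["pixels"][150:330,190:430],(800,600))[:,:,::-1])
E
python3 look.py ins.png
```

```text
[469.  -89.6  58.8] -82.00459470707531 [ 0.5  0.3 -1. ] 17.10295002108874 7.6
tcp a 15.20645919057257
biscuit-ish 1055 ((151.61209106445312, 3.283613681793213), 43.53425979614258) z [22.3 27.2 30.2]
```

View pics/ins.png

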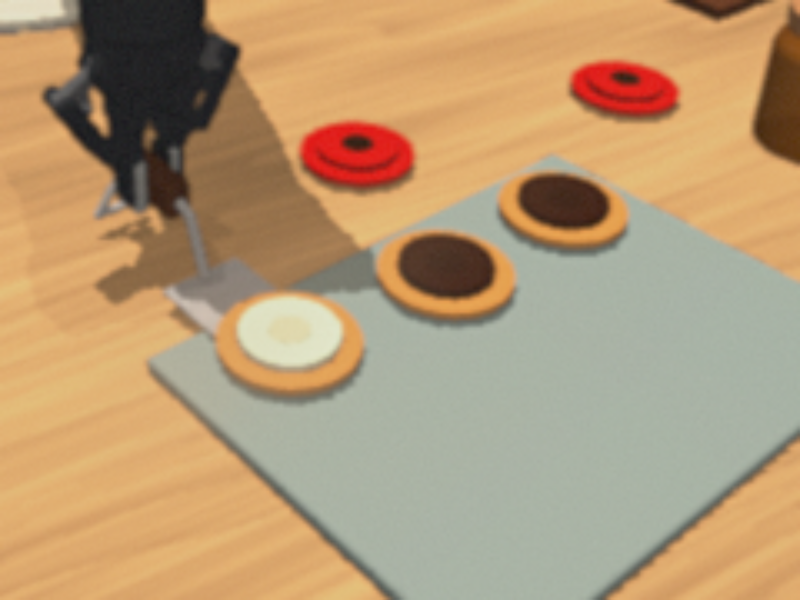

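>>> arm_command([
  {"offset":[0.003,0,0],"yaw":0,"fingers":1},
  {"offset":[0,0,-0.003],"yaw":0,"fingers":1},
  {"offset":[0.001,0,-0.004],"yaw":0,"fingers":1},
  {"offset":[0.001,0,-0.0045],"yaw":0,"fingers":1},
  {"offset":[0.002,0,-0.005],"yaw":0,"fingers":1},
  {"offset":[0.0025,0,-0.005],"yaw":0,"fingers":1},
  {"offset":[0.003,0,-0.006],"yaw":0,"fingers":1},
  {"offset":[0,0,0],"yaw":0,"fingers":1},
])

```text
t: 8.65
position: [482.0, -87.9, 86.9]
ee_rot: [3.134, 0.219, 0.001]
force: [-0.8, -0.3, -1.9]
width: 17.0
gripper_force: 58.9
```

```bash
python3 look.py lift1.png
```

```text
[482.  -87.9  86.9] -81.99383013596716 [-0.8 -0.3 -1.9] 17.02348470506044 8.65
tcp a 28.301906715674683
biscuit-ish 1432 ((151.81509399414062, 3.279134511947632), 50.450653076171875) z [23.3 40.5 51.3]
```

View pics/lift1.png

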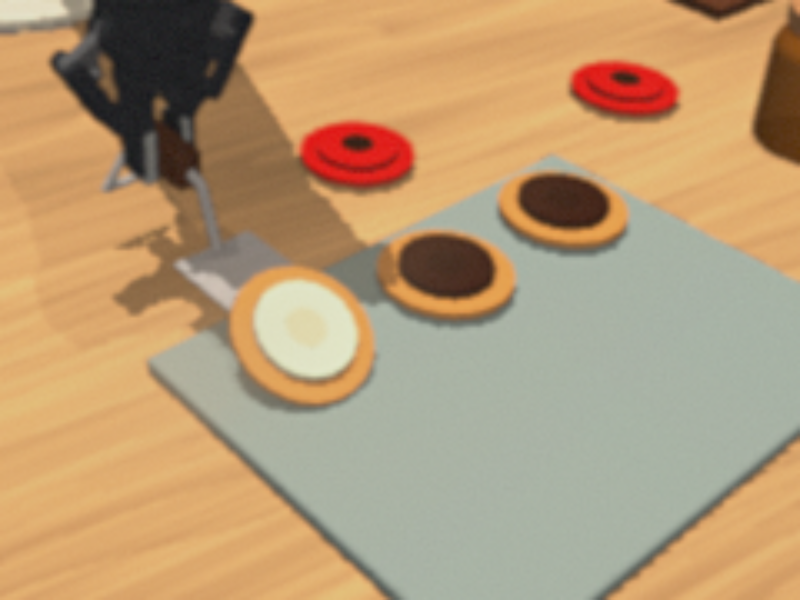

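>>> arm_command([
  {"offset":[0.003,0,-0.005],"yaw":0,"fingers":1},
  {"offset":[0.003,0,-0.005],"yaw":0,"fingers":1},
  {"offset":[0.004,0,-0.005],"yaw":0,"fingers":1},
  {"offset":[0.0045,0,-0.005],"yaw":0,"fingers":1},
  {"offset":[0.005,0,-0.0045],"yaw":0,"fingers":1},
  {"offset":[0.005,0,-0.004],"yaw":0,"fingers":1},
  {"offset":[0.0055,0,-0.0035],"yaw":0,"fingers":1},
  {"offset":[0.0055,0,-0.003],"yaw":0,"fingers":1},
])

```text
t: 9.7
position: [517.0, -82.9, 121.5]
ee_rot: [-3.134, -0.219, -0.0]
force: [0.4, 0.6, -1.3]
width: 17.1
gripper_force: 58.9
```

```bash
python3 look.py lift2.png
```

```text
[517.  -82.9 121.5] -82.00167396697712 [ 0.4  0.6 -1.3] 17.05813776591428 9.7
tcp a 63.68389031450803
biscuit-ish 1882 ((158.2698974609375, 2.889258623123169), 51.972068786621094) z [30.2 69.6 87.2]
```

View pics/lift2.png

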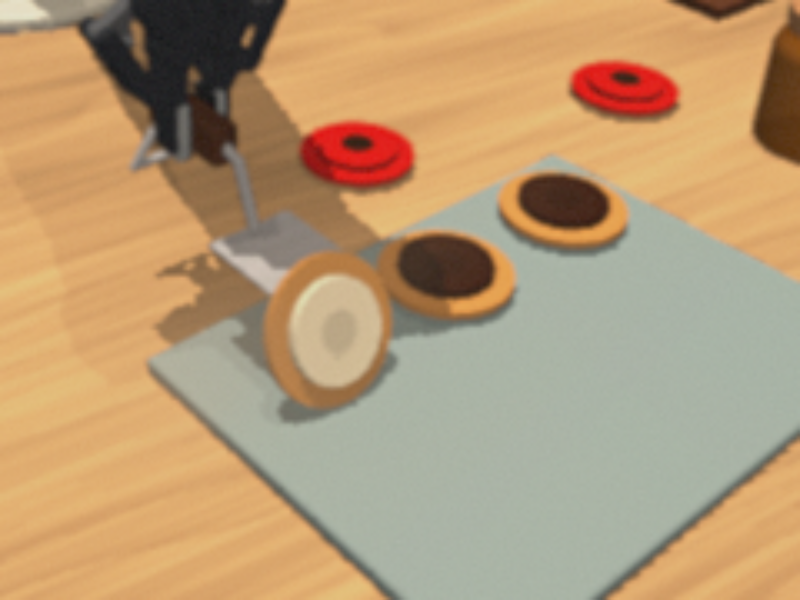

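>>> arm_command([
  {"offset":[0.006,0,-0.003],"yaw":0,"fingers":1},
  {"offset":[0.006,0,-0.002],"yaw":0,"fingers":1},
  {"offset":[0.006,0,-0.002],"yaw":0,"fingers":1},
  {"offset":[0.0065,0,-0.002],"yaw":0,"fingers":1},
  {"offset":[0.005,0,-0.001],"yaw":0,"fingers":1},
  {"offset":[0.005,0,-0.001],"yaw":0,"fingers":1},
  {"offset":[0.005,0,0],"yaw":0,"fingers":1},
  {"offset":[0.005,0,0],"yaw":0,"fingers":1},
])

```text
t: 10.75
position: [561.0, -76.7, 132.2]
ee_rot: [-3.134, -0.219, 0.0]
force: [-0.9, -0.5, -1.4]
width: 17.1
gripper_force: 58.9
```

```bash
python3 look.py flip.png
```

```text
[561.  -76.7 132.2] -82.00414098671443 [-0.9 -0.5 -1.4] 17.113162096711104 10.75
tcp a 108.03082137405781
biscuit-ish 1338 ((184.4596710205078, 7.80780029296875), 77.29193115234375) z [ 46.1  89.4 124.4]
```

View pics/flip.png

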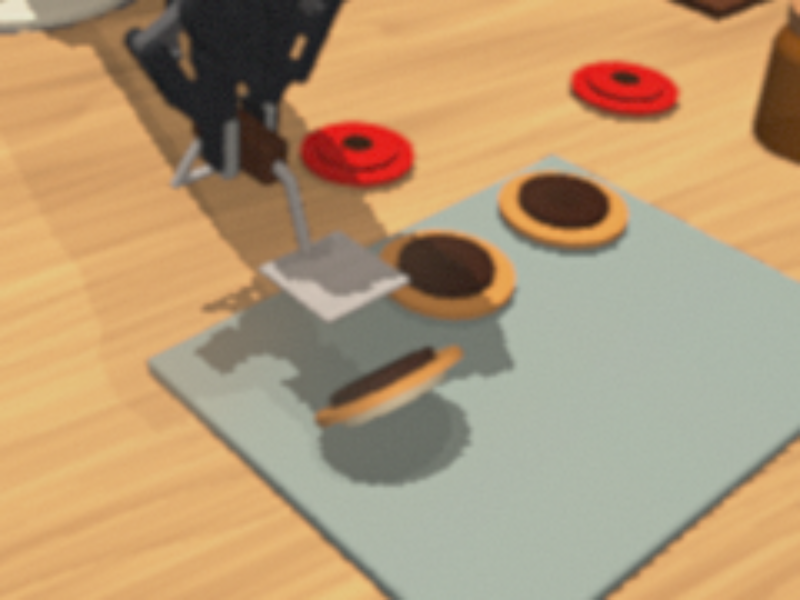

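>>> arm_command([
  {"offset":[-0.015,0,0],"yaw":0,"fingers":1},
  {"offset":[-0.025,0.01,0],"yaw":0,"fingers":1},
  {"offset":[-0.03,0.03,0],"yaw":0,"fingers":1},
  {"offset":[-0.025,0.045,0],"yaw":0,"fingers":1},
  {"offset":[-0.015,0.045,0.007],"yaw":0,"fingers":1},
  {"offset":[-0.002,0.04,0.015],"yaw":0,"fingers":1},
  {"offset":[0,0.02,0.015],"yaw":0,"fingers":1},
  {"offset":[0,0,0],"yaw":0,"fingers":1},
])

```text
t: 11.8
position: [475.0, -280.6, 93.7]
ee_rot: [-3.132, -0.216, 0.004]
force: [0.2, -0.4, -1.4]
width: 17.3
gripper_force: 58.8
```

```bash
python3 look.py after.png; python3 - <<'E'
from h import *
np.set_printoptions(precision=1,suppress=True)
p=robot.get_image("top");W=cloud(p);px=p["pixels"];x,y,z=W[...,0],W[...,1],W[...,2]
bm=(x>500)&(x<800)&(y>-150)&(y<220)&(z>20.5)&(z<45)
k,l,st,c=cv2.connectedComponentsWithStats(bm.astype(np.uint8))
for i in range(1,k):
    if st[i,4]>30:
        q=W[l==i]; print(st[i,4],cv2.minEnclosingCircle(q[:,:2].astype(np.float32)),px[l==i].mean(0),"z",np.percentile(q[:,2],[5,50,95]))
E
```

```text
[ 475.  -280.6   93.7] -82.09320029858931 [ 0.2 -0.4 -1.4] 17.263730995290867 11.8
tcp a -5.382272918724732
biscuit-ish 1433 ((250.24827575683594, 5.3303303718566895), 42.688175201416016) z [22.1 27.2 30.1]
566 ((706.4710083007812, -59.772708892822266), 42.2081413269043) [92.8 71.7 45.9] z [22.3 27.6 33.1]
596 ((602.08154296875, 46.59507369995117), 42.126121520996094) [96.  76.1 49.6] z [22.1 27.6 32.7]
598 ((584.280517578125, 157.0221405029297), 42.40273666381836) [94.3 73.4 47.2] z [22.4 27.8 32.6]
```

View pics/after.png

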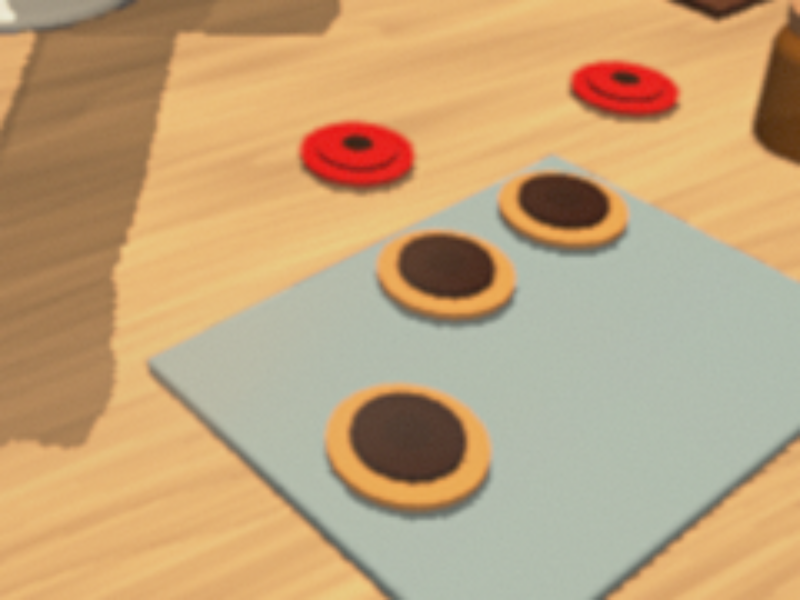

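The biscuit now lies flat, dark side up, at about (410,440) in the crop. The other two haven't moved. Next I put the spatula back: 49 mm down to TCP height 44.5, gently at the end.

>>> arm_command([
  {"offset":[0,0,0.015],"yaw":0,"fingers":1},
  {"offset":[0,0,0.015],"yaw":0,"fingers":1},
  {"offset":[0,0,0.01],"yaw":0,"fingers":1},
  {"offset":[0,0,0.005],"yaw":0,"fingers":1},
  {"offset":[0,0,0.002],"yaw":0,"fingers":1},
  {"offset":[0,0,0.001],"yaw":0,"fingers":1},
  {"offset":[0,0,0],"yaw":0,"fingers":1},
  {"offset":[0,0,0],"yaw":0,"fingers":1},
])

```text
t: 12.9
position: [476.4, -280.6, 47.6]
ee_rot: [3.134, 0.219, 0.001]
force: [0.5, -0.3, -1.9]
width: 17.1
gripper_force: 58.9
```

>>> arm_command([
  {"offset":[0,0,0.001],"yaw":0,"fingers":1},
  {"offset":[0,0,0.001],"yaw":0,"fingers":1},
  {"offset":[0,0,0.001],"yaw":0,"fingers":1},
  {"offset":[0,0,0],"yaw":0,"fingers":1},
  {"offset":[0,0,0],"yaw":0,"fingers":1},
  {"offset":[0,0,0],"yaw":0,"fingers":1},
  {"offset":[0,0,0],"yaw":0,"fingers":1},
  {"offset":[0,0,0],"yaw":0,"fingers":1},
])

```text
t: 13.9
position: [476.2, -280.5, 44.5]
ee_rot: [3.134, 0.219, 0.0]
force: [-2.1, -1.0, 4.8]
width: 17.0
gripper_force: 59.7
```

Force +4.8 N: the spatula is standing on the counter as it was before the grip. Open, then rise.

>>> arm_command([
  {"offset":[0,0,0],"yaw":0,"fingers":0.6},
  {"offset":[0,0,0],"yaw":0,"fingers":0.3},
  {"offset":[0,0,0],"yaw":0,"fingers":0},
  {"offset":[0,0,0],"yaw":0,"fingers":0},
  {"offset":[0,0,0],"yaw":0,"fingers":0},
  {"offset":[0,0,0],"yaw":0,"fingers":0},
  {"offset":[0,0,-0.02],"yaw":0,"fingers":0},
  {"offset":[0,0,-0.03],"yaw":0,"fingers":0},
])

```text
t: 14.9
position: [475.7, -280.1, 94.0]
ee_rot: [-3.133, -0.219, 0.003]
force: [0.5, 0.2, 1.1]
width: 85.5
gripper_force: 0.0
```

>>> arm_command([
  {"offset":[0,0,-0.04],"yaw":0,"fingers":0},
  {"offset":[0,0,-0.04],"yaw":0,"fingers":0},
  {"offset":[0,0,-0.04],"yaw":0,"fingers":0},
  {"offset":[0,0,0],"yaw":0,"fingers":0},
  {"offset":[0,0,0],"yaw":0,"fingers":0},
  {"offset":[0,0,0],"yaw":0,"fingers":0},
  {"offset":[0,0,0],"yaw":0,"fingers":0},
  {"offset":[0,0,0],"yaw":0,"fingers":0},
])

```text
t: 15.9
position: [476.1, -280.4, 213.8]
ee_rot: [-3.134, -0.219, 0.001]
force: [0.6, -0.4, 0.1]
width: 85.2
gripper_force: 0.0
```

```bash
python3 - <<'E'
from h import *
np.set_printoptions(precision=1,suppress=True)
p0,R,s=pose(); print(p0,s["force"],s["width"],s["t"])
p=robot.get_image("scene"); cv2.imwrite("pics/end.png",cv2.resize(p["pixels"],(800,600))[:,:,::-1])
W=cloud(p);x,y,z=W[...,0],W[...,1],W[...,2];hsv=cv2.cvtColor(p["pixels"],cv2.COLOR_RGB2HSV).astype(int)
m=(x>515)&(x<650)&(y>-345)&(y<-230)&(hsv[...,1]<60)&(z<20)
print(W[m].mean(0),W[m].std(0),np.percentile(W[m][:,2],[5,95]))
m=(x>430)&(x<550)&(y>-345)&(y<-230)&(z>30)&(z<75);print("handle",W[m].mean(0),np.percentile(W[m][:,2],95))
E
```

```text
[ 476.1 -280.4  213.8] [ 0.6 -0.4  0.1] 85.19546576330377 15.9
[ 555.  -271.3    2.5] [15.7 15.4  1.9] [0.9 3.8]
handle [ 486.1 -282.7   51.4] 59.0305774803537
```

View pics/end.png

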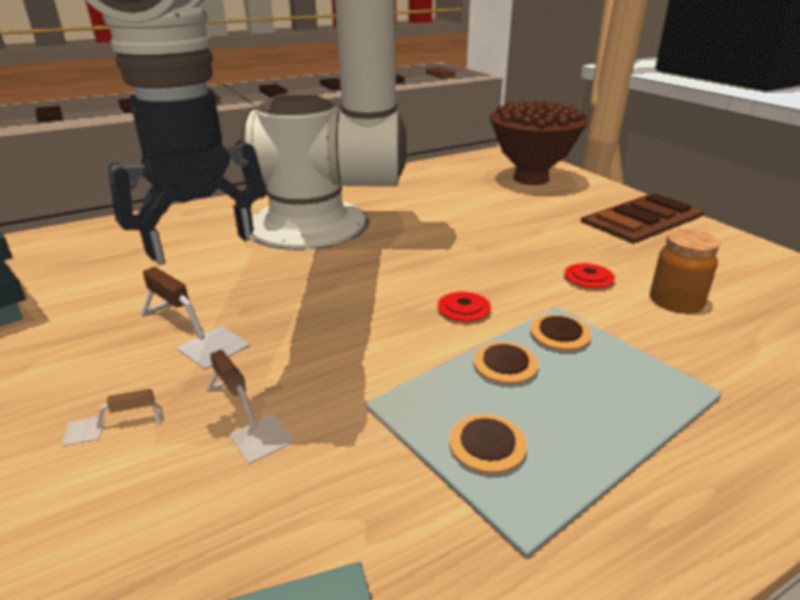

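The final view shows three dark-up biscuits flat on the slab, with the turned one at (488,442). The spatula stands level at (245,405), and the gripper is clear of everything.

```bash
python3 -c "
from station import robot
print(robot.finish_job())"
```

```text
the job is handed in; nothing more can be done
None
```

The white-up biscuit now lies flat on the slab dark side up, the other two are where they were, the spatula stands level and released on the counter, and the job was handed in at about 16 s; the hand-in returned no verdict.

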